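# Hold a printing woodblock up to the lamp

### The job

Draw the woodblock with the red carved face and the red stripe on its top edge up out of its slot in the rack, then lean it back about 45 degrees and hold it in front of the lamp, some 25 cm from the bulb, with the middle of its carved face looking squarely at the bulb, so that the grooves can be checked. Finish while still holding it there, still, well above the table and touching nothing but the gripper. Leave the dark block in the rack, and the red ink pad, the ink dish and the stone seal where they are.

Things in the scene. Friction and masses are not known exactly. Their poses are not given: they have to be found in the camera images.
- rack: Fixed light-wood rack on the table, 180 (x) x 150 (y) x 40 mm high, with two open-topped parallel slots along its y, their centres at x = -45 and +45 mm of its frame. Each slot is 25.6 mm wide, 115 mm long and 30 mm deep; the slot floor is 10 mm above the table. Origin: centre of its underside; z up.
- block: The wanted woodblock: light wood, 22 mm thick (its x), 110 mm wide (its y), 100 mm tall (its z), about 0.17 kg, with a red carved face and a red stripe 30 mm long across the middle of its top edge. Loose; it starts standing upright in one of the two slots, the lower 30 mm inside, its carved face (+x side) towards the robot's right. Origin: centre of its bottom edge face, x out of the carved face, z towards the striped top edge.
- block_face (a point): Centre of the wanted block's red carved face: 11 mm in x and 50 mm in z from the block's origin, same axes (x points straight out of the carved face).
- spare: The other woodblock, same size and axes, dark wood with a black carved face and no stripe, standing in the other slot. To be left alone.
- lamp_bulb (a point): The bulb of a fixed white table lamp that stands to the robot's right: centre of the round open side, 104 mm across, of the lamp's shade, 335 mm above the table. The open side looks down at 45 degrees and to the left, over the work (along -x of this point's frame, and down). The lamp's base, 130 mm across and 22 mm high, stands with its centre 35 mm farther (+x of this point's frame); a thin neck rises on that far side; 400 mm high in all.
- dabber: Red round ink pad with a knob, 78 mm across and 70 mm high, standing loose on the table. Origin: centre of its underside. To be left alone.
- dish: White ink dish with a yellow brush fixed on it, 110 mm across and 23 mm high, loose on the table; the brush handle reaches 83 mm towards its -x, away from the robot. Origin: centre of its underside. To be left alone.
- seal: Pale stone seal, 32 x 32 x 67 mm high, standing loose on the table. Origin: centre of its underside. To be left alone.
There are look-alikes about, which are no part of the job. Leave any orange or pink look-alike of the rack alone. Leave any purple look-alike of the block alone.

How it is judged:
By the outcome, as a careful person would: the job done as asked, in the order asked, and still so for the second after the job is handed in, while the arm keeps its last pose, push and grip.
It also fails if it takes over 51 s, if anything falls off the work surface, if the arm or the gripper's body presses on something with over 40 N, if the wrist force passes 120 N, or if a joint passes its speed limit or range.

### The arm

A 7-joint arm with a two-finger parallel gripper is mounted at the origin on the work surface. World frame = base frame: x ahead of the robot, y to its left, z up, the work surface at z = 0. Lengths are in mm, angles in degrees, forces in N, time in s.
With the tool pointing down it reaches from about 425 to 825 mm from the base axis. Payload 3.6 kg.
Tool frame: the origin (TCP) lies between the finger pads; the fingertips stand 19 mm ahead of it and the grasp point (between the pads) is the TCP; z points along the fingers, y is the line along which they close (so a half turn about z gives the same grasp; the last joint's range is limited). The gripper opens to 85 mm and grips with 20 to 120 N. Pads are 22 mm wide; open, the fingers measure 114 mm over their backs; the gripper's body (76 mm by 85 mm) begins 54 mm behind the grasp point. The pads swing forward as they close: fully open they stand 13 mm farther back than shut.
Start: joints at [62.882, 35.231, -0.722, 81.555, 0.464, 63.22, -2.315], TCP at [280.86, -586.159, 250.297] pointing down, gripper open.
Joint ranges: [-178.69, 178.69], [-17.37, 117.87], [-77.05, 75.6], [15.02, 138.74], [-78.02, 258.01], [0.78, 113.62], [-162.83, 162.83]. Speed limits (degrees/s): [159.86, 159.86, 180, 180, 180, 180, 180].

### API

Orientations are given as a 3x3 rotation matrix whose columns are the frame's x, y, z axes.
In Python, from rig import bot gives the robot as it stands.
- The arm moves only by the tool jog_arm, never from a script. Its argument "steps" is a list of rows, each a list of 7 numbers: the shift along the tool's x, y, z normalised to -1 to 1, where 1 is 50 cm, then the turn, a rotation vector about the tool's x, y, z normalised to -1 to 1, where 1 is 180 degrees, then the opening, from -1 (shut) to 1 (fully open), so that 0 is half open. In form: [[tx, ty, tz, rx, ry, rz, gripper], ...]. A call has 1 to 8 rows; each row is the pose to reach, as a shift and turn from the pose commanded when the call began, along the tool's axes at that moment, turning the shorter way round; what a row does not reach only later rows make up. A row lasts 1/8 s, in which the tool goes at most 62.5 mm and 10.7 degrees, less where a joint would pass 70% of its speed; a pose out of reach is approached as far as the arm can. A call with a number of a shift or a turn outside -1 to 1 is refused whole. A call with a gripper value outside its range is refused whole. The fingers move at their own pace and stop on an object; the grip force is fixed at half the most. Time passes only in rows, so rows that repeat a pose let the fingers close. It gives the time, the measured TCP pose, the force, the opening and the grip force at its end, in the units of the state.
- bot.state(): the state, without advancing time (a new reading comes with each control period).
- bot.grab_frame(name): name is "scene" or "top" or "wrist"; returns a dict with "color" (480x640x3 uint8, blue, green, red), "z_map" (480x640 float32, mm along the optical axis (not along the pixel's ray), 0 where there is no reading), "fx", "fy", "cx", "cy" (pixels), "world_to_cam" (4x4, takes a point from world to camera coordinates); the wrist camera has in their place "T_tool_cam" (4x4, takes a point from camera to tool coordinates, whose origin is the TCP and whose axes are the flange's). Camera axes: x right, y down, z forward; pixel columns grow to the right and rows downward; lengths in mm; the calibration is good to about 2 mm. A picture is of the moment at which its call begins: read the wrist's pose just before it.
- bot.finish_job(): hands the job in; it is judged then, once.
Trained networks look in the newest picture that a camera, given by its name, has taken for a name from the list of things; names that differ only in an ending like _2 or _b are one class to them, and where a whole thing is asked for, a point or a joint stands for the part that bears it (a point fixed in the world has none). Each returns a list of dicts, best first, with "score" (0 to 1); they miss things now and then, are a little off and sometimes report something else, mostly with a low value. They report only what shows in the picture. A call takes as long as a camera call. They do not tell look-alikes from the thing itself.
- bot.silhouettes(camera, name): "pixels" (480x640 bool, what is visible of it) and "box" ([left, top, width, height] in pixels, round what is visible of it).
The state is a dict: "t": time; "joints": joint angles; "dq": joint speeds; "joint_efforts": joint torques, N m; "tcp_pos": TCP position; "tool_rot": TCP orientation; "force": force on the tool from outside, world axes, zero at the start; "torque": the same for the moment, N m; "finger_gap": finger opening in mm; "finger_force": force on a finger pad.
Only numpy, scipy, OpenCV 4.12 (cv2) and the standard library are available. Lean on these libraries where they do the work, as an engineer would, in place of code of your own. Each camera call takes 0.05 s, during which the arm holds its last target. There are 200 camera calls.

## Working session

There is one attempt and no reset: what is moved stays moved. The work goes in short steps, Python scripts to look and compute and a tool call to move; the robot and the scene stay as the last step left them, time stands still between calls to the robot, and variables do not carry over. Pictures are saved under pics/ and viewed, at most 10 in all, crops included, and the job is handed in when it is done.

Besides the shell and the picture viewer there is one more tool, called after "Emit:" as name([rows], argument=value, ...), one row to a line, values as JSON. jog_arm: Moves the arm, as the interface text tells. Its arguments: {"type":"object","properties":{"steps":{"type":"array","items":{"type":"array","items":{"type":"number"}}}},"required":["steps"]}

```bash
mkdir -p pics; ls; python3 - <<'E'
from rig import bot
import cv2,numpy as np
s=bot.state();print(s['t'],s['tcp_pos'],np.round(s['tool_rot'],3),s['finger_gap'])
a=bot.grab_frame("scene");b=bot.grab_frame("top")
np.savez('f0.npz',sc=a['color'],sz=a['z_map'],tc=b['color'],tz=b['z_map'],sT=a['world_to_cam'],tT=b['world_to_cam'],sK=[a[k] for k in('fx','fy','cx','cy')],tK=[b[k] for k in('fx','fy','cx','cy')])
cv2.imwrite('pics/s0.png',a['color']);cv2.imwrite('pics/t0.png',b['color'])
print(bot.state()['t'])
E
```

```text
pics
0.0 [ 280.58155478 -585.53988845  249.14180821] [[ 0.902  0.432 -0.001]
 [ 0.432 -0.902  0.002]
 [ 0.    -0.003 -1.   ]] 85.24887854098931
0.1
```

View pics/s0.png

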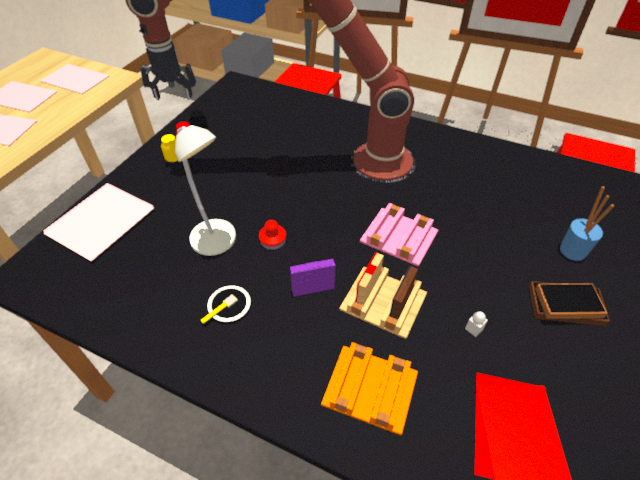

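View pics/t0.png

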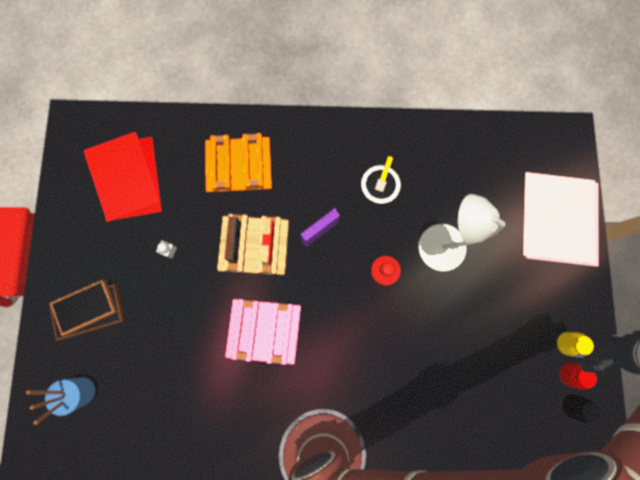

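The top view (robot at the bottom, x up, y left) shows the light rack around (253,244). The wanted block, with its red stripe at (267,240), is in the right slot and the dark spare at (233,240) is in the left. The lamp base is at (442,247), the shade at (480,218), the dabber at (386,270), the dish at (381,184) and the purple decoy at (320,226). Next I'll measure positions from depth.

```bash
cat > h.py <<'E'
import numpy as np,cv2
def cloud(z,K,T):
    v,u=np.mgrid[:480,:640];fx,fy,cx,cy=K
    P=np.stack([(u-cx)/fx*z,(v-cy)/fy*z,z,np.ones_like(z)],-1)@np.linalg.inv(T).T
    P=P[...,:3];P[z<=0]=np.nan;return P
E
python3 - <<'E'
from h import *
f=np.load('f0.npz')
for c in 'st':
    P=cloud(f[c+'z'],f[c+'K'],f[c+'T']);im=f[c+'c'] if c+'c' in f else f['sc']
    B,G,R=[im[...,i].astype(int) for i in range(3)]
    x,y,z=P[...,0],P[...,1],P[...,2]
    red=(R>150)&(G<70)&(B<70)
    print(c,'table z',np.nanmedian(z[300:310,150:200]) if c=='t' else '')
    # red stripe
    m=red&(z>85)&(z<130)&(x>350)&(x<800)&(abs(y)<300)
    print('stripe',m.sum(),np.nanmean(P[m],0).round(1),np.nanmin(P[m],0).round(1),np.nanmax(P[m],0).round(1))
    # block top
    m=(z>98)&(z<125)&(x>400)&(x<700)&(y>-60)&(y<250)
    for nm,mm in(('light',m&(R>140)),('dark',m&(R<120))):
        q=P[mm]; 
        if len(q)>5:
            print(nm,len(q),q.mean(0).round(1),cv2.minAreaRect(q[:,:2].astype(np.float32)))
    # rack
    m=(z>30)&(z<50)&(x>400)&(x<700)&(y>-60)&(y<250)&(R>150)&(G>120)&(B<R-40)
    q=P[m];print('rack',len(q),cv2.minAreaRect(q[:,:2].astype(np.float32)),q[:,2].mean())
    # lamp
    m=(z>200)&(x>250)&(x<800)&(y<-250)&(y>-700)&(R>120)&(abs(R-B)<60)
    q=P[m];print('shade',len(q),q.mean(0).round(1),np.percentile(q,2,axis=0).round(1),np.percentile(q,98,axis=0).round(1))
    m=(z>15)&(z<30)&(x>300)&(x<800)&(y<-200)&(y>-700)&(R>120)&(abs(R-B)<60)
    n,l,st,ce=cv2.connectedComponentsWithStats(m.astype(np.uint8))
    for i in range(1,n):
        if st[i,4]>60:
            q=P[l==i];print('low white',st[i],cv2.minEnclosingCircle(q[:,:2].astype(np.float32)),q[:,2].mean())
    m=red&(z>20)&(z<90)&(x>200)&(y<-80)&(y>-500);q=P[m];print('dabber',len(q),np.nanmedian(q,0))
    m=(R>60)&(B>100)&(G<80)&(z>10)&(z<150);q=P[m];print('purple',len(q),q.mean(0),np.percentile(q,[2,98],axis=0))
E
```

```text
s table z 
stripe 112 [529.9 147.6 112. ] [477.4 138.4  85.7] [586.4 160.4 116.5]
light 778 [555.4 103.5 107.8] ((543.38232421875, 103.90914916992188), (122.86982727050781, 282.59161376953125), 5.967604160308838)
dark 135 [548.4 199.8 109. ] ((545.612060546875, 107.13714599609375), (115.61078643798828, 288.9327087402344), 4.014787197113037)
rack 688 ((581.1314697265625, 181.45745849609375), (246.7508544921875, 125.51480102539062), 12.443340301513672) 41.49735562205676
shade 1157 [ 513.6 -346.   375.6] [ 287.1 -618.4  221.1] [ 591.9 -259.4  525.8]
low white [  61  190   92   70 2017] ((627.7215576171875, -635.2006225585938), 140.4922332763672) 17.15724348608288
low white [ 190  219   45   34 1019] ((539.3286743164062, -326.0537414550781), 66.81109619140625) 20.348483969184155
dabber 500 [ 480.9048935  -157.44266774   32.33931128]
purple 1153 [580.97871314  17.4122589   67.17431074] [[547.62596292 -23.00706793  11.64133014]
 [616.43123133  60.62711312 104.79285822]]
t table z -1.1584339770689667
stripe 87 [535.8 144.  105.8] [481.4 136.2  86.6] [583.3 156.  113.7]
light 685 [549.8 110.7 105.9] ((543.3446044921875, 108.4161376953125), (123.48771667480469, 292.0450134277344), 5.285765647888184)
dark 118 [530.6 229.6 107.8] ((584.0866088867188, 122.64610290527344), (95.89691162109375, 302.5419006347656), 23.993671417236328)
rack 868 ((579.22509765625, 185.71432495117188), (127.30646514892578, 241.24583435058594), 89.87071228027344) 38.81850470651881
shade 1644 [ 534.7 -296.9  370.6] [ 497.3 -356.2  312.7] [ 584.1 -259.1  386.5]
low white [424 225  39  43 808] ((538.5053100585938, -325.472900390625), 59.883888244628906) 18.88947078707438
dabber 611 [ 466.8356508  -161.9936423    28.01668101]
purple 184 [566.5485638   13.16064536  71.19634242] [[536.20720531 -31.70502827  26.556652  ]
 [603.37180317  59.20111738 102.62943605]]
```

```bash
cat > fit.py <<'E'
from h import *
from scipy.optimize import least_squares
def data(f='f0.npz'):
    f=np.load(f);return {c:(cloud(f[c+'z'],f[c+'K'],f[c+'T']),f[c+'c'].astype(int)) for c in 'st'}
E
python3 - <<'E'
from fit import *
d=data()
S=[]
for c in 'ts':
    P,im=d[c];x,y,z=np.moveaxis(P,-1,0);B,G,R=np.moveaxis(im,-1,0)
    m=(z>280)&(z<410)&(x>440)&(x<640)&(y<-220)&(y>-400)&(R>100)
    m=cv2.erode(m.astype(np.uint8),np.ones((3,3)))>0
    q=P[m];S.append(q);print(c,len(q),q.mean(0).round(1),q.min(0).round(),q.max(0).round())
for nm,q in(('t',S[0]),('s',S[1]),('both',np.vstack(S))):
    def model(p):
        yaw,bx,by=p[:3];ax=np.array([np.cos(yaw),np.sin(yaw),1])/2**.5  # from opening backwards; cos..=+x of lamp
        v=q-[bx,by,335];a=v@ax;r=np.linalg.norm(v-a[:,None]*ax,axis=1);return a,r
    def res(p):
        a,r=model(p);t=a/60;return r-(p[3]+p[4]*t+p[5]*t*t)
    best=min((least_squares(res,[y0,539-35*np.cos(y0),-326-35*np.sin(y0),52,-20,0],loss='soft_l1',f_scale=3) for y0 in np.radians([-140,-110,-90,-70,-40])),key=lambda s:s.cost)
    a,r=model(best.x);print(nm,np.degrees(best.x[0]),best.x[1:].round(1),best.cost/len(q),'axial',np.percentile(a,[1,99]).round())
# rack from low plane edges + block: stripe and dark
for c in 'ts':
    P,im=d[c];x,y,z=np.moveaxis(P,-1,0);B,G,R=np.moveaxis(im,-1,0)
    m=(z>30)&(z<50)&(x>440)&(x<720)&(y>60)&(y<290)&(R>100)&(B>50)&(G>90)&(R-B>40)
    q=P[m].astype(np.float32);print(c,'rack',len(q),cv2.minAreaRect(q[:,:2]))
    w=(z>88)&(z<125)&(x>440)&(x<720)&(y>100)&(y<180)&((R>130))
    q=P[w].astype(np.float32);print(c,'block',len(q),q.mean(0),cv2.minAreaRect(q[:,:2]))
    red=w&(R>130)&(G<70)&(B<70)&(x>520);q=P[red];print('red',len(q),q.mean(0),q.min(0),q.max(0))
    k=(z>88)&(z<125)&(x>440)&(x<720)&(y>180)&(y<280)&((R<110))
    q=P[k].astype(np.float32);print(c,'spare',len(q),q.mean(0),cv2.minAreaRect(q[:,:2]))
t=cv2.imread('pics/t0.png')
a=cv2.resize(t[150:350,200:360],None,fx=2.8,fy=2.8,interpolation=cv2.INTER_CUBIC);b=cv2.resize(t[180:280,430:520],(320,356),interpolation=cv2.INTER_CUBIC)
o=np.zeros((560,768,3),np.uint8);o[:,:448]=a;o[:356,448:]=b;cv2.imwrite('pics/c0.png',o)
E
```

```text
t 1395 [ 536.2 -293.6  373.9] [ 497. -357.  294.] [ 588. -256.  388.]
s 794 [ 562.8 -288.6  374.7] [ 519. -343.  334.] [ 596. -255.  392.]
t -100.55362356625703 [ 545.8 -295.4   50.9    1.2  -46.5] 2.3452387322690065 axial [-0. 58.]
s -107.05478376758357 [ 546.3 -289.3   46.7   19.4  -52.8] 3.1751561515006292 axial [ 2. 59.]
both -101.48730655591433 [ 546.4 -292.5   48.8    9.5  -50.5] 3.4028299727028184 axial [ 1. 59.]Traceback (most recent call last):
  File "<stdin>", line 21, in <module>
cv2.error: OpenCV(4.12.0) /io/opencv/modules/imgproc/src/convhull.cpp:143: error: (-215:Assertion failed) total >= 0 && (depth == CV_32F || depth == CV_32S) in function 'convexHull'
```

```bash
python3 - <<'E'
from fit import *
d=data()
rect=lambda q:cv2.minAreaRect(np.ascontiguousarray(q[:,:2],np.float32))
for c in 'ts':
    P,im=d[c];x,y,z=np.moveaxis(P,-1,0);B,G,R=np.moveaxis(im,-1,0)
    m=(z>30)&(z<48)&(x>440)&(x<720)&(y>50)&(y<290)&(R>100)&(B>50)&(G>90)&(R-B>40)
    n,l,st,ce=cv2.connectedComponentsWithStats(cv2.dilate(m.astype(np.uint8),np.ones((3,3))))
    for i in range(1,n):
        if st[i,4]>100: q=P[m&(l==i)];print(c,'rack',len(q),st[i],rect(q))
    w=(z>90)&(z<125)&(x>470)&(x<720)&(y>100)&(y<180)&(R>130)
    q=P[w];print(c,'block',len(q),q.mean(0),rect(q))
    red=w&(G<70)&(B<70);q=P[red];print('red',len(q),q.mean(0),q.min(0),q.max(0))
    k=(z>88)&(z<125)&(x>470)&(x<720)&(y>180)&(y<280)&(R<110)
    q=P[k];print(c,'spare',len(q),q.mean(0),rect(q))
t=cv2.imread('pics/t0.png');s=cv2.imread('pics/s0.png')
o=np.zeros((560,800,3),np.uint8);o[:,:400]=cv2.resize(t[190:302,210:290],(400,560),interpolation=cv2.INTER_CUBIC);o[:480,400:]=cv2.resize(s[245:341,340:420],(400,480),interpolation=cv2.INTER_CUBIC);cv2.imwrite('pics/c0.png',o)
E
```

```text
t rack 433 [222 213  26  59 654] ((538.4154052734375, 238.1511993408203), (50.17081832885742, 149.23916625976562), 86.8957748413086)
t rack 506 [256 216  25  58 800] ((533.840087890625, 148.95266723632812), (50.05734634399414, 150.59109497070312), 87.48422241210938)
t block 398 [531.92748039 148.86233757 108.44368643] ((533.3322143554688, 149.3234405517578), (22.163572311401367, 109.59111022949219), 87.18470001220703)
red 82 [535.63091094 144.3785501  106.89143446] [478.91328648 136.1948345   90.05279968] [583.2730193  155.9539157  113.69364762]
t spare 123 [532.60446195 230.52567189 103.73620227] ((535.6788330078125, 230.48623657226562), (11.490028381347656, 107.80441284179688), 83.27262878417969)
s rack 509 [346 265  43  51 732] ((532.7025146484375, 148.8995819091797), (50.642433166503906, 150.83111572265625), 87.27323150634766)
s rack 505 [379 274  43  57 815] ((537.46044921875, 238.7923126220703), (50.045928955078125, 151.70664978027344), 87.38807678222656)
s rack 71 [354 343  14  12 121] ((702.3681030273438, 198.1631317138672), (16.70296287536621, 23.654539108276367), 7.366108417510986)
s block 449 [539.52000375 150.61408449 109.42103787] ((532.6854248046875, 149.1466064453125), (22.877920150756836, 113.7104721069336), 87.6151351928711)
red 111 [528.7244303  147.67364041 112.45526348] [477.38316312 138.35974463  94.45585946] [586.38583407 160.40463403 116.47218941]
s spare 144 [544.99319212 238.81412639 105.28491909] ((536.432373046875, 239.41392517089844), (22.23650550842285, 114.27799987792969), 87.88528442382812)
```

View pics/c0.png

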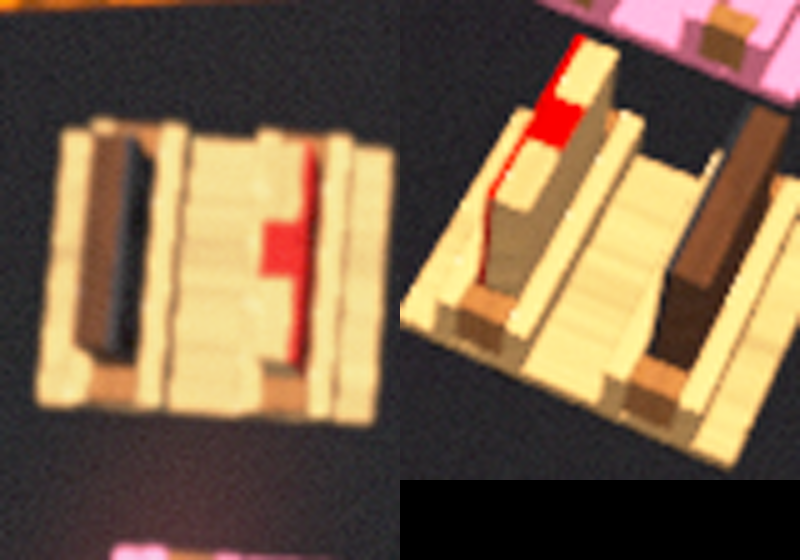

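The crop shows the striped block in the right slot, red face to the right (-y), at about (533,149) with its slot yawed about -3°. The lamp fit agrees with the base position: bulb at (546,-292,335), yaw -101.5°. I'll go to a waypoint past the lamp, then try the final pose empty-handed to check that it is reachable.

```bash
cat >> h.py <<'E'
from scipy.spatial.transform import Rotation as Ro
def rot(n,zt):  # tool y = n, tool z = zt
    n=np.array(n,float);n/=np.linalg.norm(n);zt=np.array(zt,float);zt-=n*(zt@n);zt/=np.linalg.norm(zt)
    return np.c_[np.cross(n,zt),n,zt]
Rg=rot([-.05,-.9987,0],[0,0,-1])
def final(bulb=(546,-292,335),yaw=-101.5,dist=250,h=75):
    y=np.radians(yaw);u=-np.array([np.cos(y),np.sin(y),0]);e=np.array([0,0,1.])
    d=(u-e)/2**.5;bz=(u+e)/2**.5;face=np.array(bulb)+dist*d
    return face+(h-50)*bz+11*d,rot(-d,-bz)
def delta(p,R,pos,Rt):
    p=np.array(p);R=np.array(R)
    return (R.T@(np.array(pos)-p)/500).round(4),(Ro.from_matrix(R.T@Rt).as_rotvec()/np.pi).round(4)
E
python3 - <<'E'
from h import *
from rig import bot
s=bot.state();p,R=[280.86,-586.16,250.3],s['tool_rot']
print(delta(p,R,[440,-120,320],Rg))
P,F=final();print(P,F.round(3));print(delta([440,-120,320],Rg,P,F))
E
```

```text
(array([ 0.69  , -0.7035, -0.1378]), array([-0.0007,  0.0002,  0.1582]))
[586.31868366 -93.82733854 168.12279964] [[ 0.98  -0.141 -0.141]
 [-0.199 -0.693 -0.693]
 [ 0.     0.707 -0.707]]
(array([ 0.2897, -0.0669,  0.3038]), array([-0.2495, -0.0188,  0.0455]))
```

Emit:
jog_arm([
  [0.69,-0.7,-0.138,0,0,0.158,1],
  [0.69,-0.7,-0.138,0,0,0.158,1],
  [0.69,-0.7,-0.138,0,0,0.158,1],
  [0.69,-0.7,-0.138,0,0,0.158,1],
  [0.69,-0.7,-0.138,0,0,0.158,1],
  [0.69,-0.7,-0.138,0,0,0.158,1],
  [0.69,-0.7,-0.138,0,0,0.158,1],
  [0.69,-0.7,-0.138,0,0,0.158,1],
])

```text
t: 1.1
tcp_pos: [440.9, -119.2, 319.5]
tool_rot: [[0.999, -0.049, -0.0], [-0.049, -0.999, 0.0], [-0.0, -0.0, -1.0]]
force: [0.8, -0.3, -0.3]
finger_gap: 85.4
finger_force: 0.0
```

```bash
cat > st.py <<'E'
from h import *
from rig import bot
s=bot.state();p,R=s['tcp_pos'],s['tool_rot']
def show():
    print('t',s['t'],'p',np.round(p,1),'q',np.round(s['joints'],1),'F',np.round(s['force'],1),'gap',round(s['finger_gap'],1),s['finger_force'])
E
python3 - <<'E'
from st import *
show();print(np.array(R).round(3))
print(delta(p,R,*final()))
E
```

```text
t 1.1 p [ 440.9 -119.2  319.5] q [ 1.270e+01  1.390e+01 -4.000e-01  1.056e+02  1.000e-01  6.050e+01
 -8.050e+01] F [ 0.8 -0.3 -0.3] gap 85.4 0.0
[[ 0.999 -0.049 -0.   ]
 [-0.049 -0.999  0.   ]
 [-0.    -0.    -1.   ]]
(array([ 0.288 , -0.0648,  0.3027]), array([-0.2496, -0.0189,  0.0458]))
```

Trying the final pose in free air, opening kept.

Emit:
jog_arm([
  [0.288,-0.065,0.2,-0.25,-0.019,0.046,1],
  [0.288,-0.065,0.2,-0.25,-0.019,0.046,1],
  [0.288,-0.065,0.2,-0.25,-0.019,0.046,1],
  [0.288,-0.065,0.2,-0.25,-0.019,0.046,1],
  [0.288,-0.065,0.303,-0.25,-0.019,0.046,1],
  [0.288,-0.065,0.303,-0.25,-0.019,0.046,1],
  [0.288,-0.065,0.303,-0.25,-0.019,0.046,1],
  [0.288,-0.065,0.303,-0.25,-0.019,0.046,1],
])

```text
t: 2.1
tcp_pos: [587.1, -97.9, 171.3]
tool_rot: [[0.979, -0.148, -0.139], [-0.203, -0.692, -0.693], [0.006, 0.707, -0.707]]
force: [-0.4, 0.6, 0.3]
finger_gap: 85.4
finger_force: 0.0
```

```bash
python3 - <<'E'
from st import *
show();print(np.array(R).round(3))
print('resid',delta(p,R,*final()))
print('to above block',delta(p,R,[533,149,300],Rg))
E
```

```text
t 2.1 p [587.1 -97.9 171.3] q [ -19.5   45.1   14.4   93.7   35.9   64.1 -132. ] F [-0.4  0.6  0.3] gap 85.4 0.0
[[ 0.979 -0.148 -0.139]
 [-0.203 -0.692 -0.693]
 [ 0.006  0.707 -0.707]]
resid (array([-0.0031, -0.0098, -0.0009]), array([-0.0001, -0.0005, -0.0022]))
to above block (array([-0.2046, -0.1435, -0.5092]), array([ 0.2496,  0.0175, -0.0474]))
```

The pose is reachable with margin on every joint. Moving above the block.

Emit:
jog_arm([
  [-0.205,-0.143,-0.509,0.25,0.0175,-0.047,1],
  [-0.205,-0.143,-0.509,0.25,0.0175,-0.047,1],
  [-0.205,-0.143,-0.509,0.25,0.0175,-0.047,1],
  [-0.205,-0.143,-0.509,0.25,0.0175,-0.047,1],
  [-0.205,-0.143,-0.509,0.25,0.0175,-0.047,1],
  [-0.205,-0.143,-0.509,0.25,0.0175,-0.047,1],
  [-0.205,-0.143,-0.509,0.25,0.0175,-0.047,1],
  [-0.205,-0.143,-0.509,0.25,0.0175,-0.047,1],
])

```text
t: 3.1
tcp_pos: [532.0, 148.7, 296.1]
tool_rot: [[0.999, -0.051, -0.007], [-0.051, -0.999, -0.001], [-0.007, 0.002, -1.0]]
force: [-0.2, -0.3, -0.5]
finger_gap: 85.6
finger_force: 0.0
```

```bash
python3 - <<'E'
from st import *
show();print(np.array(R).round(3))
w=bot.grab_frame('wrist');cv2.imwrite('pics/w1.png',w['color'])
T=np.eye(4);T[:3,:3]=R;T[:3,3]=p
P=cloud(w['z_map'],[w[k] for k in('fx','fy','cx','cy')],np.linalg.inv(T@w['T_tool_cam']))
np.savez('w1.npz',P=P,c=w['color'])
x,y,z=np.moveaxis(P,-1,0);B,G,Rr=np.moveaxis(w['color'].astype(int),-1,0)
top=(z>100)&(z<120)&(y>110)&(y<190)&(x>430)&(x<640)
q=P[top];print(len(q),q.mean(0),cv2.minAreaRect(np.ascontiguousarray(q[:,:2],np.float32)))
m=top&(Rr>120)&(G<70)&(B<70);q=P[m];print('red',len(q),q.mean(0),np.percentile(q,[2,98],axis=0))
E
```

```text
t 3.1 p [532.  148.7 296.1] q [ -12.8   24.3   -7.6   93.6    3.4   62.6 -114.2] F [-0.2 -0.3 -0.5] gap 85.6 0.0
[[ 0.999 -0.051 -0.007]
 [-0.051 -0.999 -0.001]
 [-0.007  0.002 -1.   ]]
3699 [536.55870008 149.72424872 111.32126153] ((533.5119018554688, 150.1390380859375), (21.773624420166016, 109.99420166015625), 87.5481948852539)
red 1315 [535.3910253  147.03362335 111.58751748] [[484.71948796 137.89894476 110.00384063]
 [584.52223694 159.39779836 113.1054135 ]]
```

View pics/w1.png

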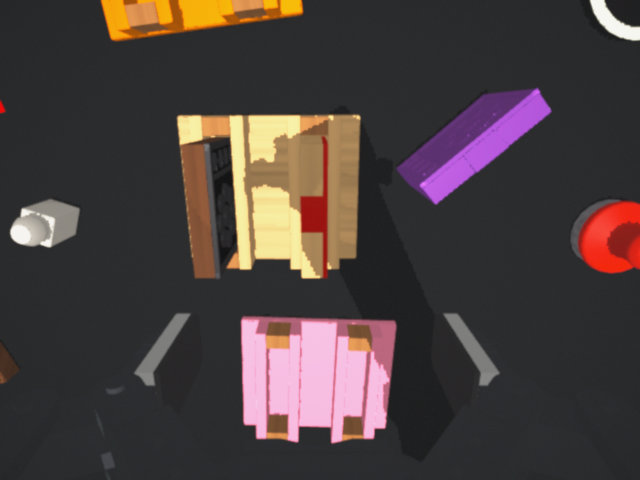

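The wrist view confirms the block top at pixels (314,205), centred at (533.5,150,111) with a yaw of -2.5°. Descending to TCP z=85, then gripping.

```bash
python3 - <<'E'
from st import *
Rt=rot([-np.sin(np.radians(2.6)),-np.cos(np.radians(2.6)),0],[0,0,-1])
for z in (150,85): print(delta(p,R,[533.4,149.9,z],Rt))
E
```

```text
(array([ 0.0047, -0.002 ,  0.2918]), array([ 0.0004,  0.0022, -0.0015]))
(array([ 0.0056, -0.0022,  0.4218]), array([ 0.0004,  0.0022, -0.0015]))
```

Emit:
jog_arm([
  [0.0047,-0.002,0.292,0.0004,0.0022,-0.0015,1],
  [0.0047,-0.002,0.292,0.0004,0.0022,-0.0015,1],
  [0.0047,-0.002,0.292,0.0004,0.0022,-0.0015,1],
  [0.0047,-0.002,0.292,0.0004,0.0022,-0.0015,1],
  [0.0047,-0.002,0.292,0.0004,0.0022,-0.0015,1],
  [0.0047,-0.002,0.292,0.0004,0.0022,-0.0015,1],
])

```text
t: 3.9
tcp_pos: [534.6, 151.7, 152.3]
tool_rot: [[0.999, -0.044, 0.005], [-0.044, -0.999, 0.003], [0.004, -0.003, -1.0]]
force: [0.4, 0.2, -0.6]
finger_gap: 85.5
finger_force: 0.0
```

```bash
python3 - <<'E'
from st import *
show()
Rt=rot([-np.sin(np.radians(2.6)),-np.cos(np.radians(2.6)),0],[0,0,-1])
for z in (100,85): print(delta(p,R,[533.4,149.9,z],Rt))
E
```

```text
t 3.9 p [534.6 151.7 152.3] q [ -13.6   33.6   -6.8  104.1    5.6   42.3 -115.9] F [ 0.4  0.2 -0.6] gap 85.5 0.0
(array([-0.0028,  0.004 ,  0.1046]), array([-0.0009, -0.0014,  0.0005]))
(array([-0.0029,  0.0041,  0.1346]), array([-0.0009, -0.0014,  0.0005]))
```

Emit:
jog_arm([
  [-0.0028,0.004,0.07,-0.0009,-0.0014,0.0005,1],
  [-0.0029,0.004,0.135,-0.0009,-0.0014,0.0005,1],
  [-0.0029,0.004,0.135,-0.0009,-0.0014,0.0005,1],
  [-0.0029,0.004,0.135,-0.0009,-0.0014,0.0005,1],
  [-0.0029,0.004,0.135,-0.0009,-0.0014,0.0005,1],
])

```text
t: 4.53
tcp_pos: [533.4, 150.0, 85.1]
tool_rot: [[0.999, -0.045, 0.001], [-0.045, -0.999, 0.0], [0.001, -0.0, -1.0]]
force: [0.6, 0.1, 0.3]
finger_gap: 85.3
finger_force: 0.0
```

```bash
python3 - <<'E'
from st import *
show();print(R)
Rt=rot([-np.sin(np.radians(2.6)),-np.cos(np.radians(2.6)),0],[0,0,-1])
print(delta(p,R,[533.4,149.9,85],Rt))
E
```

```text
t 4.525 p [533.4 150.   85.1] q [ -14.2   39.3   -5.9  107.1    6.7   33.9 -116.9] F [0.6 0.1 0.3] gap 85.3 0.0
[[ 9.98970299e-01 -4.53660263e-02  5.15296247e-04]
 [-4.53661011e-02 -9.98970419e-01  1.34493398e-04]
 [ 5.08664276e-04 -1.57731892e-04 -9.99999858e-01]]
(array([0.    , 0.0003, 0.0002]), array([-0.0001, -0.0002, -0.    ]))
```

Emit:
jog_arm([
  [0,0,0,0,0,0,-1],
  [0,0,0,0,0,0,-1],
  [0,0,0,0,0,0,-1],
  [0,0,0,0,0,0,-1],
  [0,0,0,0,0,0,-1],
  [0,0,0,0,0,0,-1],
  [0,0,0,0,0,0,-1],
  [0,0,0,0,0,0,-1],
])

```text
t: 5.52
tcp_pos: [532.2, 149.7, 83.5]
tool_rot: [[0.999, -0.045, -0.003], [-0.045, -0.999, -0.001], [-0.003, 0.001, -1.0]]
force: [-0.4, -0.1, 3.1]
finger_gap: 21.3
finger_force: 59.1
```

Gripped at a gap of 21.3 mm and 59 N. Drawing it straight up.

Emit:
jog_arm([
  [0,0,-0.02,0,0,0,-1],
  [0,0,-0.045,0,0,0,-1],
  [0,0,-0.07,0,0,0,-1],
  [0,0,-0.1,0,0,0,-1],
  [0,0,-0.15,0,0,0,-1],
  [0,0,-0.22,0,0,0,-1],
  [0,0,-0.3,0,0,0,-1],
  [0,0,-0.36,0,0,0,-1],
])

```text
t: 6.52
tcp_pos: [532.8, 149.9, 266.1]
tool_rot: [[0.999, -0.045, -0.001], [-0.045, -0.999, -0.0], [-0.001, 0.0, -1.0]]
force: [0.0, 0.5, -2.0]
finger_gap: 21.2
finger_force: 58.6
```

```bash
python3 - <<'E'
from st import *
show();print(R)
a=bot.grab_frame("scene");cv2.imwrite('pics/s1.png',a['color'])
P=cloud(a['z_map'],[a[k] for k in('fx','fy','cx','cy')],a['world_to_cam'])
x,y,z=np.moveaxis(P,-1,0);B,G,Rr=np.moveaxis(a['color'].astype(int),-1,0)
m=(Rr>130)&(G<70)&(B<70)&(z>150)&(x>450)&(x<620)&(y>90)&(y<220);print(m.sum(),P[m].mean(0),np.percentile(P[m],[2,98],axis=0))
Pf,F=final();print(Pf)
print(delta(p,R,Pf+[0,0,80],F));print(delta(p,R,Pf,F))
E
```

```text
t 6.525 p [532.8 149.9 266.1] q [ -12.8   25.9   -7.7   96.4    4.    58.1 -114.5] F [ 0.   0.5 -2. ] gap 21.2 58.61089110374451
[[ 9.98975800e-01 -4.52441807e-02 -5.60574632e-04]
 [-4.52442887e-02 -9.98975936e-01 -1.81350218e-04]
 [-5.51795525e-04  2.06527279e-04 -9.99999826e-01]]
405 [522.74724007 138.04338611 505.72872989] [[454.65459453  92.33735005 227.76436732]
 [587.6996631  188.73961007 644.94816726]]
[586.31868366 -93.82733854 168.12279964]
(array([0.1289, 0.4821, 0.0359]), array([-0.2494, -0.0193,  0.047 ]))
(array([0.129 , 0.4821, 0.1959]), array([-0.2494, -0.0193,  0.047 ]))
```

View pics/s1.png

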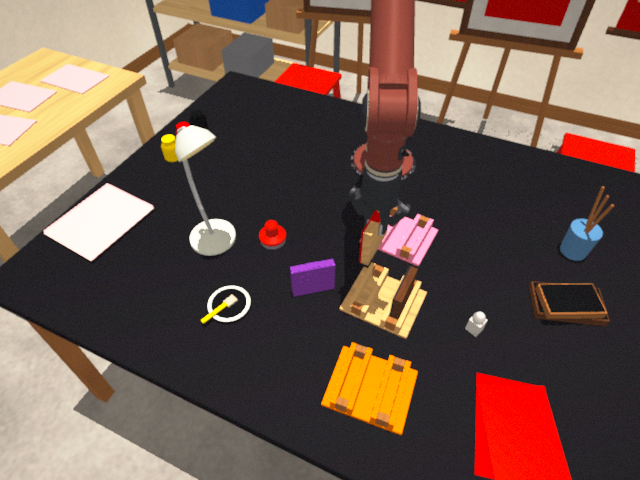

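The block (370,240) hangs from the gripper, the spare is still in the rack and everything else is unmoved. Now over to the lamp, tilting on the way and staying 80 mm high.

Emit:
jog_arm([
  [0.01,0.05,0.003,-0.02,-0.002,0.004,-1],
  [0.03,0.12,0.008,-0.06,-0.005,0.01,-1],
  [0.05,0.2,0.015,-0.1,-0.008,0.02,-1],
  [0.075,0.28,0.02,-0.14,-0.011,0.027,-1],
  [0.095,0.36,0.026,-0.18,-0.014,0.034,-1],
  [0.115,0.43,0.032,-0.22,-0.017,0.041,-1],
  [0.129,0.482,0.036,-0.249,-0.019,0.047,-1],
  [0.129,0.482,0.036,-0.249,-0.019,0.047,-1],
])

```text
t: 7.58
tcp_pos: [585.6, -94.1, 244.0]
tool_rot: [[0.98, -0.139, -0.145], [-0.201, -0.693, -0.692], [-0.004, 0.707, -0.707]]
force: [-0.2, 0.4, -1.6]
finger_gap: 21.5
finger_force: 59.0
```

```bash
python3 - <<'E'
from st import *
show()
print(delta(p,R,*final()))
E
```

```text
t 7.575 p [585.6 -94.1 244. ] q [ -18.7   39.6   12.5   90.4   35.8   72.  -127.3] F [-0.2  0.4 -1.6] gap 21.5 59.00772035121918
(array([ 0.002 , -0.1079,  0.1067]), array([-0.0001,  0.0012,  0.0006]))
```

Emit:
jog_arm([
  [0.001,-0.02,0.02,0,0.0005,0.0003,-1],
  [0.001,-0.05,0.05,0,0.001,0.0005,-1],
  [0.002,-0.08,0.08,0,0.001,0.0006,-1],
  [0.002,-0.1,0.1,0,0.001,0.0006,-1],
  [0.002,-0.108,0.107,0,0.001,0.0006,-1],
  [0.002,-0.108,0.107,0,0.001,0.0006,-1],
  [0.002,-0.108,0.107,0,0.001,0.0006,-1],
  [0.002,-0.108,0.107,0,0.001,0.0006,-1],
])

```text
t: 8.57
tcp_pos: [587.4, -93.7, 170.1]
tool_rot: [[0.98, -0.143, -0.138], [-0.198, -0.693, -0.693], [0.003, 0.707, -0.708]]
force: [0.4, 0.4, -2.0]
finger_gap: 21.2
finger_force: 59.0
```

```bash
python3 - <<'E'
from st import *
show();print(np.array(R).round(3))
print(delta(p,R,*final()))
o=[]
for n in('scene','top'):
    a=bot.grab_frame(n);o.append(a['color'])
    P=cloud(a['z_map'],[a[k] for k in('fx','fy','cx','cy')],a['world_to_cam'])
    x,y,z=np.moveaxis(P,-1,0);B,G,Rr=np.moveaxis(a['color'].astype(int),-1,0)
    m=(Rr>100)&(G<70)&(B<70)&(z>95)&(z<230)&(x>490)&(x<680)&(y>-200)&(y<-40)
    m=cv2.erode(m.astype(np.uint8),np.ones((3,3)))>0
    q=P[m];print(n,len(q))
    if len(q)>60:
        c=q.mean(0);N=np.linalg.svd(q-c)[2][2];N*=np.sign(N[2]);b=np.array([546,-292,335])
        print('c',c.round(1),'n',N.round(3),np.percentile(q,[1,99],axis=0).round(),'to bulb',((b-c)/np.linalg.norm(b-c)).round(3),np.linalg.norm(b-c))
    S=(z>280)&(z<410)&(x>440)&(x<640)&(y<-220)&(y>-400)
cv2.imwrite('pics/f1.png',np.hstack([o[0][80:400,130:530],o[1][120:440,200:600]]))
E
```

```text
t 8.575 p [587.4 -93.7 170.1] q [ -18.8   45.    12.5   93.6   36.8   64.9 -132.9] F [ 0.4  0.4 -2. ] gap 21.2 59.035053849220276
[[ 0.98  -0.143 -0.138]
 [-0.198 -0.693 -0.693]
 [ 0.003  0.707 -0.708]]
(array([-0.0022, -0.0023,  0.0032]), array([-0.0002, -0.001 , -0.0006]))
scene 129
c [ 613.5 -114.3  170. ] n [-0.298 -0.599  0.743] [[ 578. -149.  134.]
 [ 641.  -72.  199.]] to bulb [-0.268 -0.706  0.655] 251.70121946117354
top 662
c [ 579.2 -121.4  153.4] n [-0.144 -0.701  0.698] [[ 531. -155.  124.]
 [ 637.  -82.  189.]] to bulb [-0.132 -0.679  0.722] 251.33869051300448
```

View pics/f1.png

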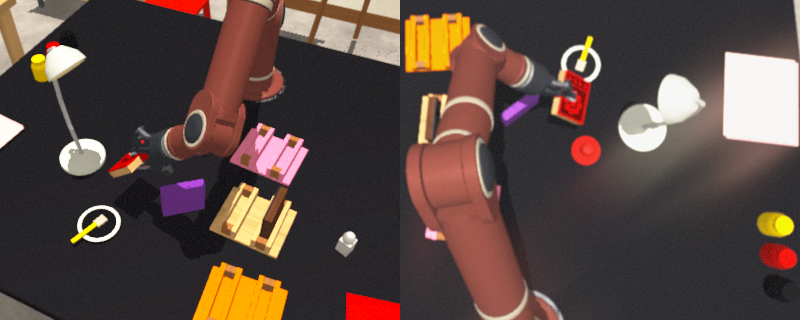

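The block (130,165 left; 573,98 right) is leaned back 45° and faces the lamp from about 250 mm. The top-camera face normal agrees with the direction to the bulb within 2°, and nothing else has moved. I'll let it settle and hand in.

Emit:
jog_arm([
  [-0.002,-0.002,0.003,0,-0.001,0,-1],
  [-0.002,-0.002,0.003,0,-0.001,0,-1],
  [-0.002,-0.002,0.003,0,-0.001,0,-1],
  [-0.002,-0.002,0.003,0,-0.001,0,-1],
  [-0.002,-0.002,0.003,0,-0.001,0,-1],
  [-0.002,-0.002,0.003,0,-0.001,0,-1],
  [-0.002,-0.002,0.003,0,-0.001,0,-1],
  [-0.002,-0.002,0.003,0,-0.001,0,-1],
])

```text
t: 9.68
tcp_pos: [586.0, -93.9, 167.6]
tool_rot: [[0.98, -0.142, -0.142], [-0.201, -0.693, -0.693], [-0.0, 0.707, -0.707]]
force: [0.4, 0.2, -2.3]
finger_gap: 21.5
finger_force: 59.0
```

```bash
python3 - <<'E'
from st import *
show();print(np.round(s['dq'],2),delta(p,R,*final()))
if np.abs(s['dq']).max()<1 and s['finger_gap']>18: print(bot.finish_job())
E
```

```text
t 9.675 p [586.  -93.9 167.6] q [ -18.7   45.2   12.5   93.8   36.8   64.9 -133. ] F [ 0.4  0.2 -2.3] gap 21.5 59.03451204299927
[-0.03 -0.03 -0.01  0.08 -0.01 -0.09  0.02] (array([ 0.0005,  0.0006, -0.0008]), array([-0.    ,  0.0003, -0.0002]))
the job is handed in; nothing more can be done
None
```

The job is handed in at 9.7 s: the red-striped block is held still, leaned back 45°, its carved face squarely towards the bulb (within about 2°) and about 25 cm away; the other objects looked unmoved in the last pictures.

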